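# Find the hidden catch of the tea box

### The job

The drawer of the wooden tea box has no handle: one of the six look-alike inlays let into its top is a concealed spring catch. With shut fingertips, feel along the inlays for the one that gives, press it right in so that the drawer springs fully open, then take the hand away and leave the drawer open. Pick nothing up, and leave the tin on the box and the things round it where they stand.

Things in the scene. Friction and masses are not known exactly. Their poses are not given: they have to be found in the camera images.
- tea_box: light wooden box, fixed to the worktop, at a varying place and yaw, 180 mm deep (x) x 300 mm wide (y) x 85 mm high; origin at the centre of its underside, x points to its back, y to its left, z up. Its drawer is in the front (-x) face, which looks to the robot. Six darker wooden inlays lie in a row along y in the front part of its top (see row_middle)
- row_middle (a point): middle of the row of six inlays, on their faces: 45 mm before the box's centre, 83 mm above the worktop, 2 mm below the rim round them; axes as the box. Each inlay is 58 mm (x) x 44 mm (y), seams 2 mm; centres at y = -115, -69, -23, 23, 69, 115 mm from here. Five are rigid; the sixth, in any place and not told by eye, is the catch (see row_left, row_right)
- row_left (a point): centre of the face of the leftmost inlay. The catch, in whichever place it is, sinks up to 6 mm straight down on a spring (about 1 N to start it, 4 N at the bottom), frees the drawer from about 4 mm on, and comes back up when let go
- row_right (a point): centre of the face of the rightmost inlay. Come down with shut fingertips within about 5 mm of an inlay's middle, one pad's width (32 mm) being nearly as wide as the inlay (44 mm), or they rest on the neighbour too
- drawer (a joint): how far the drawer has come out of the box's front, in m: 0 shut, 0.06 fully open at its stop. Locked while the catch is up; once freed, a spring drives it out along the box's -x in about half a second and holds it there. Its front is 278 mm wide, top edge 64 mm above the worktop, so it passes below a hand over the inlays
- tin: low round food tin, 86 mm across, 40 mm tall, loose on the rear part of the box's top; origin at the centre of its underside
- mug: striped white mug, 84 mm across, 89 mm tall, right of the box; origin at its underside
- glass: plain drinking glass, 84 mm across, 93 mm tall, right of the box; origin at the centre of its underside
- teaspoon: teaspoon with a red handle, 140 x 30 x 13 mm, lying right of the box towards the robot; origin at its underside
- mill: wooden pepper mill, 58 mm across, 170 mm tall, left of the box; origin at the centre of its underside
- jar: glass jar with a dark lid, 62 mm across, 101 mm tall, left of the box towards the robot; origin at the centre of its underside

How it is judged:
By the outcome, as a careful person would: the job done as asked, in the order asked, and still so for the second after the job is handed in, with the robot touching nothing.
It also fails if it takes over 56 s, if anything falls off the work surface, if the arm or the gripper's body presses on something with over 40 N, if the wrist force passes 120 N, or if a joint passes its speed limit or range.

### The arm

A 6-joint arm with a two-finger parallel gripper is mounted at the origin on a cart in front of the work surface, level with it; the furniture and walls round the work are solid. World frame = base frame: x ahead of the robot, y to its left, z up, the work surface at z = 0. Lengths are in m, angles in rad, forces in N, time in s.
With the tool pointing down it reaches from about 0.3 to 1 m from the base axis. Payload 5.1 kg.
Tool frame: the origin (TCP) lies midway between the tips of the shut fingers; the grasp point (between the pads) lies 19 mm behind it (robot.grip_point_offset is the distance from the TCP to the grasp point, in m); z points along the fingers, y is the direction in which the jaws open and shut (so a half turn about z gives the same grasp; the last joint's range is limited). The gripper opens to 95 mm and grips with 3 to 60 N. Pads are 20 mm wide; open, the fingers measure 119 mm over their backs; the gripper's body (75 mm by 180 mm) begins 59 mm behind the grasp point.
Start: joints at [1.051, 0.124, 1.65, -0, 1.367, -0.083], TCP at [0.275, 0.589, 0.215] pointing down, gripper open.
Joint ranges: [-2.61, 2.61], [-1.02, 2.33], [0.03, 2.71], [-1.35, 4.49], [0.32, 2.68], [-2.91, 2.91]. Speed limits (rad/s): [2.57, 2.57, 3.14, 3.14, 3.14, 3.14].

### API

Orientations are given as a unit quaternion [x, y, z, w].
In Python, from station import robot gives the robot as it stands.
- The arm moves only by the shell command python3 -m inch 'ROWS' [FORCE]. ROWS is JSON, a list that holds one entry, the list of rows, each a list of 7 numbers: the shift along the tool's x, y, z in cm, then the turn, a rotation vector about the tool's x, y, z in rad, then the opening, from 0 (shut) to 1 (fully open). A call has 1 to 8 rows; each row shifts and turns the pose as measured when the row begins, along the tool's axes as they then stand; what a row does not reach is not made up. A row lasts 1/10 s, in which the tool goes at most 50 mm and 8.59 degrees, less where a joint would pass 70% of its speed; a pose out of reach is approached as far as the arm can. A call is refused whole if a number of a shift passes 5 or a number of a turn 0.15, either way. A call with a gripper value outside its range is refused whole. The fingers move at their own pace and stop on an object; FORCE is the grip in N (left out, the last holds). Time passes only in rows, so rows that do not move let the fingers close. It gives the time, the measured TCP pose, the force and the opening at its end, in the units of the state.
- robot.observe(): the state, without advancing time (a new reading comes with each control period).
- robot.camera(name): name is "scene" or "top" or "wrist"; returns (picture, depth): 480x640x3 uint8, red, green, blue; 480x640 float32, m along the optical axis (not along the pixel's ray), 0 where there is no reading.
- robot.camera_params(name): a dict with "fovy" (degrees; the focal length in pixels is half the picture's height over the tangent of half this angle, whatever the lens; pixels are square), "cx", "cy" (the principal point, pixels), "k1" (the pictures are not rectified: a ray, as slopes to the right and down, at radius r is drawn at 1 + k1 r^2 times it, then the intrinsics apply), "extrinsics" (4x4, takes a point from world to camera coordinates). Camera axes: x right, y down, z forward; pixel columns grow to the right and rows downward; lengths in m; the calibration is good to about 2 mm. A picture is of the moment at which its call begins: read the wrist's pose just before it. camera_params takes no time and is no camera call; for the wrist camera it gives the pose at the moment of the call.
- robot.finish_job(): hands the job in, once; it reports no verdict.
The state is a dict: "time_s": time; "joint_pos": joint angles; "joint_vel": joint speeds; "joint_torque": joint torques, N m; "tcp_pos": TCP position; "tool_rot": TCP orientation; "ft_force": force on the tool from outside, world axes, zero at the start; "torque": the same for the moment, N m; "finger_gap": finger opening in m.
Only numpy, scipy, OpenCV 4.12 (cv2) and the standard library are available. Lean on these libraries where they do the work, as an engineer would, in place of code of your own. Each camera call takes 0.05 s, during which the arm holds its last target.

## Working session

There is one attempt and no reset: what is moved stays moved. The work goes in short steps, Python scripts to look and compute and a shell command to move; the robot and the scene stay as the last step left them, time stands still between calls to the robot, and variables do not carry over. Pictures are saved under pics/ and viewed, and the job is handed in when it is done.

```bash
mkdir -p pics; ls; python3 - <<'E'
from station import robot
import cv2
s=robot.observe();print(s)
for n in("scene","top"):
    im,d=robot.camera(n);cv2.imwrite(f"pics/{n}0.png",im[:,:,::-1]);p=robot.camera_params(n);print(n,p)
    import numpy as np;np.save(f"{n}0.npy",d)
E
```

```text
pics
{'time_s': 0.0, 'joint_pos': array([ 1.05137310e+00,  1.24492858e-01,  1.65165748e+00, -3.75410519e-05,
        1.36750302e+00, -8.26352917e-02]), 'joint_vel': array([-0.00058469, -0.00134499,  0.00087832, -0.00076597, -0.00023902,
       -0.00232444]), 'joint_torque': array([-7.94805510e-04, -4.17611110e+01, -3.59928238e+01,  7.73403724e-02,
        4.92948561e-02, -1.77197048e-04]), 'tcp_pos': array([0.27470852, 0.58839105, 0.21340475]), 'tool_rot': array([ 2.16658184e-01,  9.76246982e-01, -9.89466878e-04, -2.87948691e-04]), 'ft_force': array([-0.37806978, -0.45201727, -0.75228968]), 'torque': array([ 0.01236611, -0.00114107, -0.00153835]), 'finger_gap': 0.09509066754798985}
scene {'fovy': 42.24278558856933, 'cx': 303.8450360205806, 'cy': 253.26558800339205, 'k1': 0.02397885199106518, 'extrinsics': array([[-0.55545269, -0.8315426 ,  0.00303594,  0.26835441],
       [-0.48243058,  0.31927532, -0.81567395,  0.27720906],
       [ 0.67729834, -0.45453292, -0.57850392,  1.56020188],
       [ 0.        ,  0.        ,  0.        ,  1.        ]])}
top {'fovy': 53.88531324178431, 'cx': 320.8169445470978, 'cy': 242.61498516304997, 'k1': -0.06820814789689851, 'extrinsics': array([[ 0.02257198, -0.99960862,  0.01652589,  0.03432616],
       [-0.99521842, -0.02403797, -0.09467034,  0.47086609],
       [ 0.09503053, -0.01430997, -0.9953715 ,  1.24193271],
       [ 0.        ,  0.        ,  0.        ,  1.        ]])}
```

View pics/top0.png

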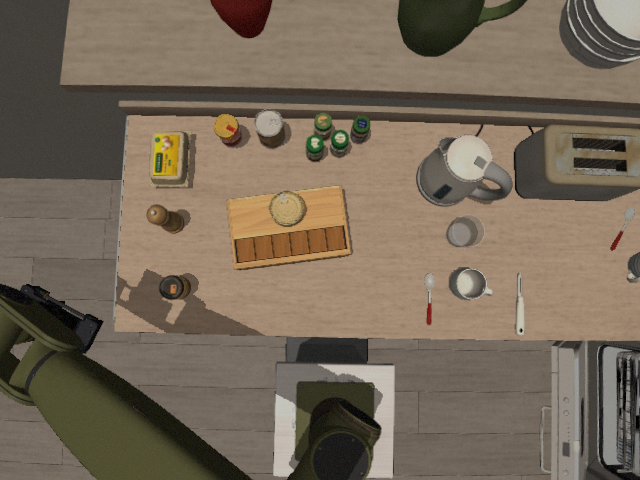

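View pics/scene0.png

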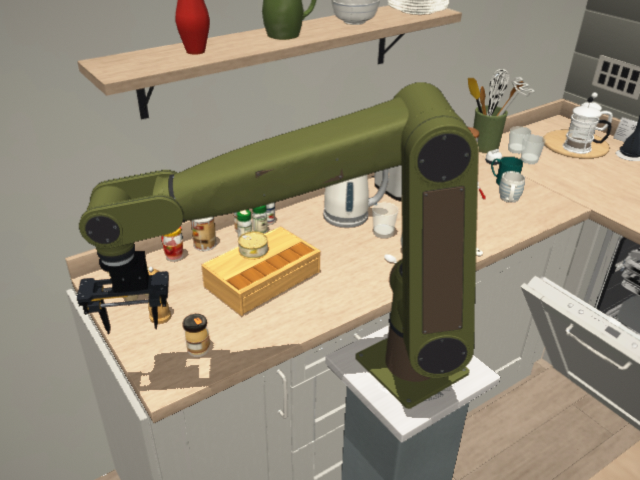

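The top view shows the six inlays in a row from about (235,252) to (348,238) px. The tin is at (287,208), the mill at (160,215) and the jar at (174,287). Next I'll measure them.

```bash
cat > h.py <<'E'
import numpy as np,cv2
from station import robot
def ray(p,uv):
    f=240/np.tan(np.radians(p["fovy"]/2));uv=np.atleast_2d(uv).astype(float)
    K=np.array([[f,0,p["cx"]],[0,f,p["cy"]],[0,0,1]])
    n=cv2.undistortPoints(uv[:,None],K,np.array([p["k1"],0,0,0.]))[:,0]
    E=p["extrinsics"];R=E[:3,:3];c=-R.T@E[:3,3]
    return c,np.c_[n,np.ones(len(n))]@R
def plane(p,uv,z):
    c,d=ray(p,uv);return c+d*((z-c[2])/d[:,2])[:,None]
E
python3 - <<'E'
from h import *
p=robot.camera_params("top");im=cv2.imread("pics/top0.png");hsv=cv2.cvtColor(im,cv2.COLOR_BGR2HSV)
b,g,r=[im[:,:,i].astype(int) for i in range(3)]
for uv in [(245,250),(300,243),(232,215),(260,220)]:print(im[uv[1],uv[0]],hsv[uv[1],uv[0]])
m=((hsv[:,:,2]<150)&(hsv[:,:,1]>120)).astype(np.uint8);roi=np.zeros_like(m);roi[180:275,222:358]=1;m*=roi
m=cv2.morphologyEx(m,cv2.MORPH_CLOSE,np.ones((3,3)))
n,l,st,ce=cv2.connectedComponentsWithStats(m);print(st[1:],ce[1:])
for i in range(1,n):
    if st[i,4]>1000:
        v,u=np.nonzero(l==i);w=plane(p,np.c_[u,v],.083)[:,:2].astype(np.float32)
        rc=cv2.minAreaRect(w*1000);print("inlay rect",rc,"mean",w.mean(0))
m=((hsv[:,:,1]>100)).astype(np.uint8)*roi
cv2.imwrite("pics/crop.png",cv2.resize(im[170:290,140:360],None,fx=3.5,fy=3.5,interpolation=cv2.INTER_NEAREST))
for nm,uv,z in [("milltop",(156,213),.17),("jartop",(174,288),.1),("tin",(288,208),.125),("bl",(229,199),.085),("br",(341,187),.085),("fr",(351,252),.085),("fl",(234,267),.085)]:print(nm,plane(p,uv,z))
E
```

```text
[ 49  94 143] [ 14 168 143]
[ 50  93 146] [ 13 168 146]
[ 99 152 199] [ 16 128 199]
[ 95 149 196] [ 16 131 196]
[[ 342  190    1    4    4]
 [ 280  193    1    1    1]
 [ 277  194    2    1    2]
 [ 296  194   11   29   70]
 [ 274  196    1    1    1]
 [ 272  198    1    1    1]
 [ 343  198    1    3    3]
 [ 271  200    1    1    1]
 [ 269  205    2    5    5]
 [ 344  205    1    4    4]
 [ 270  212    1    1    1]
 [ 345  212    1    3    3]
 [ 271  214    1    2    2]
 [ 346  219    1    4    4]
 [ 274  220    1    1    1]
 [ 275  222    1    1    1]
 [ 277  223    2    2    2]
 [ 280  225    1    1    1]
 [ 293  225    2    1    2]
 [ 296  224    1    1    1]
 [ 234  225  117   39 2701]
 [ 283  226    2    1    2]
 [ 290  226    2    1    2]
 [ 237  254  113   16  202]] [[342.         191.5       ]
 [280.         193.        ]
 [277.5        194.        ]
 [302.48571429 206.31428571]
 [274.         196.        ]
 [272.         198.        ]
 [343.         199.        ]
 [271.         200.        ]
 [269.2        207.        ]
 [344.         206.5       ]
 [270.         212.        ]
 [345.         213.        ]
 [271.         214.5       ]
 [346.         220.5       ]
 [274.         220.        ]
 [275.         222.        ]
 [277.5        223.5       ]
 [280.         225.        ]
 [293.5        225.        ]
 [296.         224.        ]
 [290.16623473 243.70677527]
 [283.5        226.        ]
 [290.5        226.        ]
 [291.99009901 261.81683168]]
inlay rect ((459.6535339355469, 120.38510131835938), (68.44939422607422, 293.2763977050781), 7.3927717208862305) mean [0.45948315 0.12403004]
milltop [[0.5172064  0.44178827 0.17      ]]
jartop [[0.33999826 0.40991902 0.1       ]]
tin [[0.54414652 0.12991213 0.125     ]]
bl [[0.57060142 0.28426292 0.085     ]]
br [[ 0.60907703 -0.00252114  0.085     ]]
fr [[ 0.44182457 -0.03102136  0.085     ]]
fl [[0.39668916 0.26435713 0.085     ]]
```

View pics/crop.png

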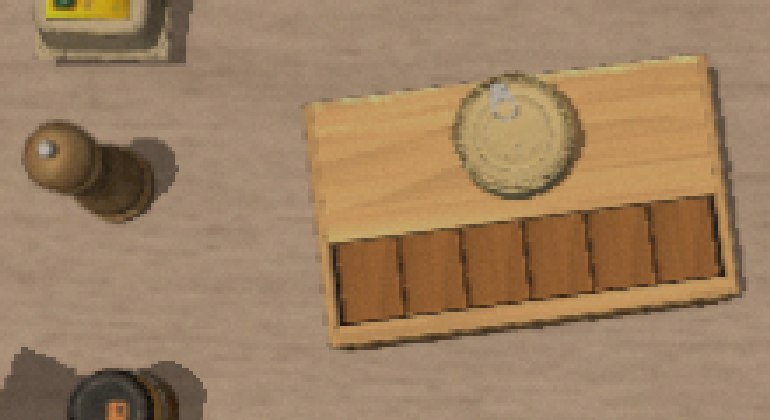

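Row middle comes out at about (0.460, 0.1235) with yaw about 7.5°. I'll turn the jaw axis along the box's y and shut the fingers first, then travel above the leftmost inlay.

```bash
python3 -m inch '[[[0,0,0,0,0,-0.142,0],[0,0,0,0,0,-0.142,0],[0,0,0,0,0,-0.142,0],[0,0,0,0,0,-0.142,0],[0,0,0,0,0,0,0]]]' 5; python3 -m inch '[[[-1.5,-4.6,0,0,0,0,0],[-1.5,-4.6,0,0,0,0,0],[-1.5,-4.6,0,0,0,0,0],[-1.5,-4.6,0,0,0,0,0],[-1.5,-4.6,0,0,0,0,0],[-1.5,-4.6,0,0,0,0,0],[0,0,0,0,0,0,0],[0,0,0,0,0,0,0]]]'
cat >> h.py <<'E'
def targets(rm=(.460,.1235),yaw=np.radians(7.5)):
    ex=np.array([np.cos(yaw),np.sin(yaw)]);ey=np.array([-ex[1],ex[0]])
    return [np.array(rm)+ey*y for y in (.115,.069,.023,-.023,-.069,-.115)],ex,ey
def delta(i,rm=(.460,.1235),yaw=np.radians(7.5)):
    from scipy.spatial.transform import Rotation as Ro
    s=robot.observe();R=Ro.from_quat(s["tool_rot"]).as_matrix();t,ex,ey=targets(rm,yaw)
    d=np.r_[t[i]-s["tcp_pos"][:2],0]
    print("t",s["time_s"],"tcp",s["tcp_pos"].round(4),"F",s["ft_force"].round(2),"gap",round(s["finger_gap"],4))
    print("tool-axis shift cm",(R.T@d*100).round(2),"rotvec to go",(Ro.from_matrix(R.T@np.c_[np.r_[-ex,0],np.r_[ey,0],[0,0,-1]]).as_rotvec()).round(3))
E
python3 -c "
from h import *
delta(0)
im,d=robot.camera('wrist');cv2.imwrite('pics/w1.png',im[:,:,::-1])
im,d=robot.camera('top');cv2.imwrite('pics/t1.png',im[:,:,::-1])
p=robot.camera_params('wrist');print(p)
"
```

```text
time_s: 0.6
tcp_pos: [0.2738, 0.5868, 0.2097]
tool_rot: [-0.076, 0.997, -0.003, -0.002]
ft_force: [0.6, -1.0, 1.1]
finger_gap: 0.0603
time_s: 1.4
tcp_pos: [0.4055, 0.3174, 0.2076]
tool_rot: [-0.064, 0.998, -0.005, -0.003]
ft_force: [0.1, 0.8, 0.5]
finger_gap: 0.001
t 1.4 tcp [0.4055 0.3174 0.2076] F [0.12 0.8  0.55] gap 0.001
tool-axis shift cm [-2.9  -8.43  0.05] rotvec to go [-0.009 -0.007 -0.002]
{'fovy': 69.10081773727708, 'cx': 318.92161604799304, 'cy': 243.5568991871022, 'k1': -0.03379857305482899, 'extrinsics': array([[-0.13118946,  0.99130411, -0.01027058, -0.25960891],
       [ 0.95168444,  0.12883417,  0.27874447, -0.45511605],
       [ 0.27764375,  0.02679399, -0.96031038,  0.2629345 ],
       [ 0.        ,  0.        ,  0.        ,  1.        ]])}
```

View pics/w1.png

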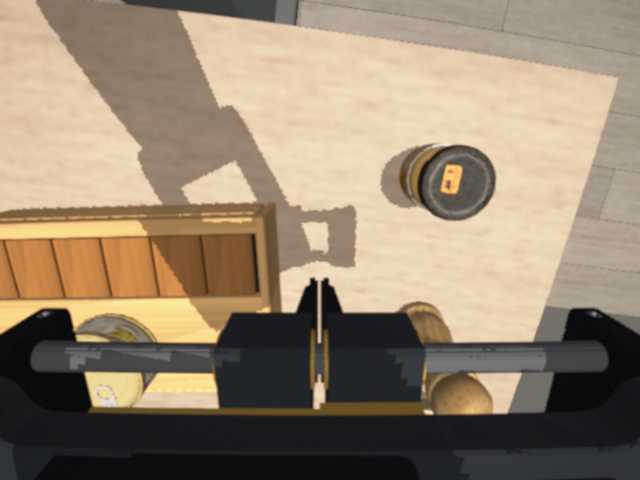

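```bash
python3 -m inch '[[[-1.5,-4.2,0,0,0,0,0],[-1.5,-4.2,0,0,0,0,0],[0,0,0,0,0,0,0],[0,0,0,0,0,0,0]]]'; python3 -c "
from h import *
delta(0)
im,d=robot.camera('wrist');cv2.imwrite('pics/w2.png',im[:,:,::-1])
p=robot.camera_params('wrist');np.save('w2p.npy',p,allow_pickle=True)
"
```

```text
time_s: 1.9
tcp_pos: [0.4449, 0.2433, 0.2077]
tool_rot: [-0.07, 0.998, -0.004, -0.004]
ft_force: [0.5, -0.2, 0.1]
finger_gap: 0.0
t 1.9 tcp [0.4449 0.2433 0.2077] F [ 0.46 -0.19  0.11] gap 0.0
tool-axis shift cm [ 0.07 -0.58  0.  ] rotvec to go [-0.008 -0.008  0.009]
```

View pics/w2.png

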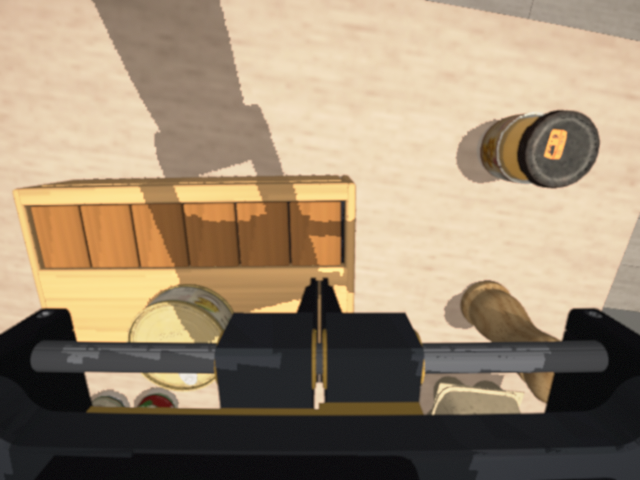

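```bash
python3 - <<'E'
from h import *
p=np.load('w2p.npy',allow_pickle=True).item()
t,ex,ey=targets()
for n,uv in [("seam5-6",[(289,202),(291,268)]),("s45",[(236,203),(239,268)]),("s34",[(183,204),(189,268)]),("s23",[(131,205),(139,268)]),("s12",[(79,206),(89,268)])]:
    w=plane(p,uv,.083)[:,:2]-np.array([.460,.1235]);print(n,"box x,y mm",(w@np.c_[ex,ey]*1000).round(1))
for uv in [(354,202),(354,182),(15,189)]:
    w=plane(p,[uv],.085)[:,:2]-np.array([.460,.1235]);print("corner",(w@np.c_[ex,ey]*1000).round(1))
E
```

```text
seam5-6 box x,y mm [[-30.1  93.2]
 [ 29.5  94.2]]
s45 box x,y mm [[-28.8  47.9]
 [ 30.1  47.3]]
s34 box x,y mm [[-27.6   2.1]
 [ 30.8   1.8]]
s23 box x,y mm [[-26.3 -43.6]
 [ 31.5 -44.4]]
s12 box x,y mm [[-25.2 -90.3]
 [ 32.2 -91.5]]
corner [[-31.  148.2]]
corner [[-47.8 147.6]]
corner [[ -40.1 -144.1]]
```

The wrist view shows the seams within about 2 mm of the plan. I'll use row middle (0.4605, 0.1245) and yaw 7.8°.

```bash
sed -i 's/(.460,.1235)/(.4605,.1245)/g; s/radians(7.5)/radians(7.8)/g' h.py; python3 -c "
from h import *
delta(0)"
python3 -m inch '[[[0,-0.5,3,-0.008,-0.008,0.01,0],[0,0,3,0,0,0,0],[0,0,3,0,0,0,0],[0,0,1.5,0,0,0,0],[0,0,0,0,0,0,0],[0,0,0,0,0,0,0]]]'; python3 -c "
from h import *
delta(0)"
```

```text
t 1.95 tcp [0.4448 0.2435 0.2077] F [-0.81  0.69 -0.3 ] gap 0.0005
tool-axis shift cm [ 0.06 -0.5   0.  ] rotvec to go [-0.008 -0.008  0.005]
time_s: 2.55
tcp_pos: [0.4426, 0.2484, 0.1011]
tool_rot: [-0.072, 0.997, 0.002, 0.002]
ft_force: [0.3, 0.5, -0.0]
finger_gap: 0.0007
t 2.55 tcp [0.4426 0.2484 0.1011] F [ 0.35  0.47 -0.01] gap 0.0007
tool-axis shift cm [-0.08 -1.02 -0.  ] rotvec to go [0.003 0.003 0.007]
```

```bash
python3 -m inch '[[[-0.1,-1.0,0,0,0,0.007,0],[0,0,0,0,0,0,0]]]'; python3 -c "
from h import *
delta(0)"
python3 -m inch '[[[0,0,0.5,0,0,0,0],[0,0,0.5,0,0,0,0],[0,0,0,0,0,0,0]]]';python3 -c "
from h import *
delta(0)"
```

```text
time_s: 2.75
tcp_pos: [0.4458, 0.2398, 0.1031]
tool_rot: [-0.069, 0.998, 0.002, 0.003]
ft_force: [0.3, 0.1, -0.2]
finger_gap: 0.0005
t 2.75 tcp [0.4458 0.2398 0.1031] F [ 0.34  0.15 -0.21] gap 0.0005
tool-axis shift cm [ 0.11 -0.12 -0.  ] rotvec to go [0.004 0.006 0.002]
time_s: 3.05
tcp_pos: [0.4476, 0.2401, 0.095]
tool_rot: [-0.069, 0.998, 0.003, 0.005]
ft_force: [0.0, -0.4, 0.2]
finger_gap: 0.0003
t 3.05 tcp [0.4476 0.2401 0.095 ] F [ 0.03 -0.42  0.24] gap 0.0003
tool-axis shift cm [ 0.29 -0.13 -0.  ] rotvec to go [0.005 0.011 0.001]
```

```bash
python3 -m inch '[[[0.3,-0.1,0.4,0.005,0.011,0,0],[0.05,0,0.4,0,0,0,0],[0,0,0,0,0,0,0]]]'; python3 -c "
from h import *
delta(0)"
python3 -m inch '[[[0,0,0.3,0,0,0,0],[0,0,0.2,0,0,0,0]]]';python3 -c "
from h import *
delta(0)"
```

```text
time_s: 3.35
tcp_pos: [0.4441, 0.2384, 0.0863]
tool_rot: [-0.068, 0.998, -0.0, -0.001]
ft_force: [-0.0, 0.1, -0.5]
finger_gap: 0.0006
t 3.35 tcp [0.4441 0.2384 0.0863] F [-0.04  0.09 -0.49] gap 0.0006
tool-axis shift cm [-0.08 -0.   -0.  ] rotvec to go [-0.    -0.001  0.001]
time_s: 3.55
tcp_pos: [0.4444, 0.2385, 0.0832]
tool_rot: [-0.068, 0.998, -0.0, -0.001]
ft_force: [-7.9, -3.7, 21.2]
finger_gap: 0.0007
t 3.55 tcp [0.4444 0.2385 0.0832] F [-7.94 -3.73 21.21] gap 0.0007
tool-axis shift cm [-0.05 -0.01 -0.  ] rotvec to go [-0.    -0.002  0.001]
```

Leftmost inlay: 21 N at z=0.083, so it is rigid. I'll lift and move to the next one.

```bash
python3 -m inch '[[[0,0,-1.2,0,0,0,0],[0,-2.3,0,0,0,0,0],[0,-2.3,0,0,0,0,0],[0,0,0,0,0,0,0]]]'; python3 -c "
from h import *
delta(1)"
```

```text
time_s: 3.95
tcp_pos: [0.452, 0.1928, 0.0977]
tool_rot: [-0.07, 0.998, 0.0, 0.001]
ft_force: [0.4, 0.6, -0.2]
finger_gap: 0.0008
t 3.95 tcp [0.452  0.1928 0.0977] F [ 0.38  0.6  -0.23] gap 0.0008
tool-axis shift cm [ 0.09  0.02 -0.  ] rotvec to go [0.    0.001 0.003]
```

```bash
python3 -m inch '[[[0.1,0,0.5,0,0,0,0],[0,0,0.5,0,0,0,0],[0,0,0,0,0,0,0]]]'; python3 -m inch '[[[0,0,0.2,0,0,0,0],[0,0,0.15,0,0,0,0]]]';python3 -c "
from h import *
delta(1)"
```

```text
time_s: 4.25
tcp_pos: [0.4511, 0.1937, 0.0873]
tool_rot: [-0.069, 0.998, 0.001, 0.001]
ft_force: [-0.2, -0.6, -0.6]
finger_gap: 0.0006
time_s: 4.45
tcp_pos: [0.4507, 0.1946, 0.0832]
tool_rot: [-0.07, 0.998, 0.001, 0.001]
ft_force: [-0.0, -2.7, 13.6]
finger_gap: 0.0007
t 4.45 tcp [0.4507 0.1946 0.0832] F [-1.000e-02 -2.660e+00  1.359e+01] gap 0.0007
tool-axis shift cm [-0.02 -0.18 -0.  ] rotvec to go [0.001 0.001 0.004]
```

Second inlay: 13.6 N at 0.083, so it is rigid too.

```bash
python3 -m inch '[[[0,0,-1.2,0,0,0,0],[0,-2.4,0,0,0,0,0],[0,-2.4,0,0,0,0,0],[0,0,0,0,0,0,0]]]'; python3 -c "
from h import *
delta(2)"
```

```text
time_s: 4.85
tcp_pos: [0.4582, 0.1474, 0.0981]
tool_rot: [-0.072, 0.997, 0.001, 0.001]
ft_force: [0.4, 0.2, -0.2]
finger_gap: 0.0008
t 4.85 tcp [0.4582 0.1474 0.0981] F [ 0.38  0.17 -0.17] gap 0.0008
tool-axis shift cm [ 0.08  0.   -0.  ] rotvec to go [0.001 0.003 0.007]
```

```bash
python3 -m inch '[[[0.1,0,0.5,0,0,0.007,0],[0,0,0.5,0,0,0,0],[0,0,0,0,0,0,0]]]'; python3 -m inch '[[[0,0,0.2,0,0,0,0],[0,0,0.15,0,0,0,0]]]';python3 -c "
from h import *
delta(2)"
```

```text
time_s: 5.15
tcp_pos: [0.4576, 0.1485, 0.0887]
tool_rot: [-0.068, 0.998, 0.001, 0.002]
ft_force: [-0.3, 0.9, -0.6]
finger_gap: 0.0005
time_s: 5.35
tcp_pos: [0.4573, 0.1495, 0.0847]
tool_rot: [-0.068, 0.998, 0.002, 0.002]
ft_force: [-0.4, -0.4, 0.1]
finger_gap: 0.0007
t 5.35 tcp [0.4573 0.1495 0.0847] F [-0.41 -0.38  0.14] gap 0.0007
tool-axis shift cm [ 0.02 -0.22 -0.  ] rotvec to go [0.003 0.004 0.001]
```

```bash
python3 -m inch '[[[0,-0.2,0.1,0,0,0,0],[0,0,0.2,0,0,0,0]]]';python3 -c "
from h import *
delta(2)"
```

```text
time_s: 5.55
tcp_pos: [0.4575, 0.1477, 0.0832]
tool_rot: [-0.069, 0.998, 0.001, 0.001]
ft_force: [-9.2, -4.1, 21.0]
finger_gap: 0.0005
t 5.55 tcp [0.4575 0.1477 0.0832] F [-9.19 -4.11 21.03] gap 0.0005
tool-axis shift cm [ 0.02 -0.04 -0.  ] rotvec to go [0.002 0.003 0.002]
```

Third inlay is rigid.

```bash
python3 -m inch '[[[0,0,-1.2,0,0,0,0],[0,-2.3,0,0,0,0,0],[0,-2.3,0,0,0,0,0],[0,0,0,0,0,0,0]]]'; python3 -c "
from h import *
delta(3)"
```

```text
time_s: 5.95
tcp_pos: [0.4654, 0.1016, 0.0979]
tool_rot: [-0.07, 0.998, 0.001, 0.003]
ft_force: [-0.4, 0.3, -0.7]
finger_gap: 0.0008
t 5.95 tcp [0.4654 0.1016 0.0979] F [-0.38  0.27 -0.66] gap 0.0008
tool-axis shift cm [ 0.17  0.04 -0.  ] rotvec to go [0.002 0.006 0.004]
```

```bash
python3 -m inch '[[[0.2,0,0.5,0,0.005,0.003,0],[0,-0.1,0.5,0,0,0,0],[0,0,0,0,0,0,0]]]'; python3 -m inch '[[[0,0,0.2,0,0,0,0],[0,0,0.15,0,0,0,0]]]';python3 -c "
from h import *
delta(3)"
```

```text
time_s: 6.25
tcp_pos: [0.4634, 0.1012, 0.0875]
tool_rot: [-0.068, 0.998, 0.002, 0.001]
ft_force: [0.1, -0.9, 0.6]
finger_gap: 0.0003
time_s: 6.45
tcp_pos: [0.4631, 0.1021, 0.0834]
tool_rot: [-0.069, 0.998, 0.002, 0.0]
ft_force: [-0.3, -0.3, 0.1]
finger_gap: 0.0003
t 6.45 tcp [0.4631 0.1021 0.0834] F [-0.26 -0.26  0.09] gap 0.0003
tool-axis shift cm [-0.05 -0.04 -0.  ] rotvec to go [0.003 0.001 0.002]
```

```bash
python3 -m inch '[[[0,0,0.15,0,0,0,0],[0,0,0.05,0,0,0,0]]]';python3 -c "
from h import *
delta(3)"
```

```text
time_s: 6.65
tcp_pos: [0.4635, 0.1023, 0.0833]
tool_rot: [-0.07, 0.998, 0.001, 0.0]
ft_force: [-0.1, -0.3, 0.0]
finger_gap: 0.0003
t 6.65 tcp [0.4635 0.1023 0.0833] F [-0.05 -0.28  0.05] gap 0.0003
tool-axis shift cm [-0.   -0.06 -0.  ] rotvec to go [0.002 0.    0.003]
```

```bash
python3 -m inch '[[[0,0,0.25,0,0,0,0]]]';python3 -c "
from h import *
delta(3)"
```

```text
time_s: 6.75
tcp_pos: [0.4636, 0.1024, 0.0832]
tool_rot: [-0.07, 0.998, 0.001, -0.001]
ft_force: [-11.7, -2.4, 25.3]
finger_gap: 0.0004
t 6.75 tcp [0.4636 0.1024 0.0832] F [-11.71  -2.38  25.28] gap 0.0004
tool-axis shift cm [ 0.01 -0.07 -0.  ] rotvec to go [ 0.002 -0.001  0.004]
```

Fourth inlay is rigid.

```bash
python3 -m inch '[[[0,0,-1.2,0,0,0,0],[0,-2.3,0,0,0,0,0],[0,-2.3,0,0,0,0,0],[0,0,0,0,0,0,0]]]'; python3 -c "
from h import *
delta(4)"
```

```text
time_s: 7.15
tcp_pos: [0.471, 0.0569, 0.0962]
tool_rot: [-0.071, 0.997, 0.001, 0.0]
ft_force: [0.4, 0.2, -0.5]
finger_gap: 0.0008
t 7.15 tcp [0.471  0.0569 0.0962] F [ 0.45  0.15 -0.46] gap 0.0008
tool-axis shift cm [ 0.12 -0.06 -0.  ] rotvec to go [0.002 0.001 0.007]
```

```bash
python3 -m inch '[[[0.15,-0.1,0.5,0,0,0.007,0],[0,-0.1,0.5,0,0,0,0],[0,0,0,0,0,0,0]]]'; python3 -m inch '[[[0,0,0.15,0,0,0,0],[0,0,0.15,0,0,0,0]]]';python3 -c "
from h import *
delta(4)"
```

```text
time_s: 7.45
tcp_pos: [0.4689, 0.0558, 0.0845]
tool_rot: [-0.067, 0.998, 0.002, -0.0]
ft_force: [0.0, 0.0, 0.9]
finger_gap: 0.0007
time_s: 7.65
tcp_pos: [0.4689, 0.0563, 0.0814]
tool_rot: [-0.068, 0.998, 0.001, -0.0]
ft_force: [-0.9, -1.5, 2.9]
finger_gap: 0.0004
t 7.65 tcp [0.4689 0.0563 0.0814] F [-0.94 -1.53  2.85] gap 0.0004
tool-axis shift cm [-0.09 -0.03 -0.  ] rotvec to go [ 0.002 -0.     0.   ]
```

Fifth inlay gives: z=0.0814 at under 3 N. I'll press it right in, to about z=0.077.

```bash
python3 -m inch '[[[0,0,0.25,0,0,0,0],[0,0,0.25,0,0,0,0]]]';python3 -c "
from h import *
delta(4)"
```

```text
time_s: 7.85
tcp_pos: [0.469, 0.0563, 0.0769]
tool_rot: [-0.069, 0.998, 0.001, -0.0]
ft_force: [-5.1, -1.7, 16.4]
finger_gap: 0.0001
t 7.85 tcp [0.469  0.0563 0.0769] F [-5.09 -1.68 16.36] gap 0.0001
tool-axis shift cm [-0.09 -0.03 -0.  ] rotvec to go [ 0.001 -0.001  0.001]
```

At the bottom (16 N, z=0.077). I'll hold while the drawer springs out, then lift straight up.

```bash
python3 -m inch '[[[0,0,0.05,0,0,0,0],[0,0,0.05,0,0,0,0],[0,0,0.05,0,0,0,0],[0,0,0.05,0,0,0,0],[0,0,0.05,0,0,0,0],[0,0,0.05,0,0,0,0],[0,0,0.05,0,0,0,0],[0,0,0.05,0,0,0,0]]]';python3 -m inch '[[[0,0,-0.7,0,0,0,0],[0,0,-2,0,0,0,0],[0,0,-4,0,0,0,0],[0,0,-4,0,0,0,0],[0,0,-4,0,0,0,0],[0,0,0,0,0,0,0]]]'
python3 -c "
from h import *
for n in ('wrist','top','scene'):
  im,d=robot.camera(n);cv2.imwrite(f'pics/{n}3.png',im[:,:,::-1])
"
```

```text
time_s: 8.65
tcp_pos: [0.469, 0.0563, 0.0772]
tool_rot: [-0.069, 0.998, 0.0, -0.002]
ft_force: [-3.5, -2.3, 5.1]
finger_gap: 0.0009
time_s: 9.25
tcp_pos: [0.4683, 0.0578, 0.2278]
tool_rot: [-0.069, 0.998, 0.002, -0.003]
ft_force: [0.6, -0.2, 1.1]
finger_gap: 0.0002
```

View pics/wrist3.png

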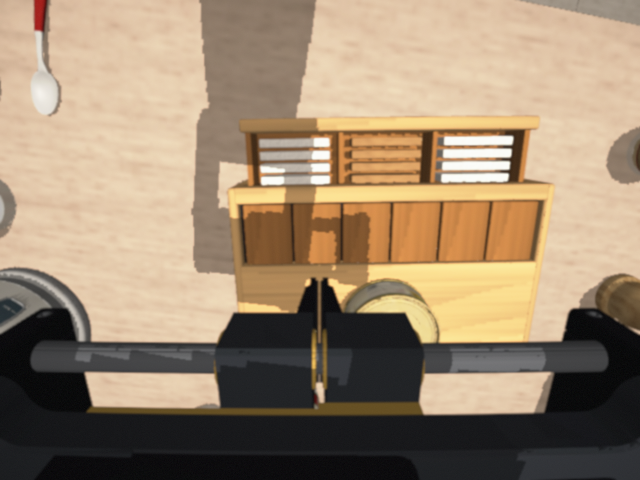

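View pics/scene3.png

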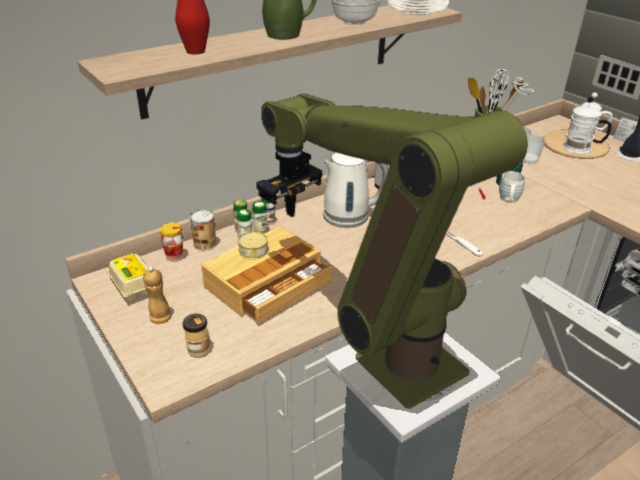

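The drawer is open; in the wrist view its front edge is at row ~117, and all the other things are standing. Next I'll measure how far it came out and the tin's position.

```bash
python3 - <<'E'
from h import *
p=robot.camera_params("wrist");t,ex,ey=targets()
w=plane(p,[(242,122),(390,118),(538,117)],.064)[:,:2]-np.array([.4605,.1245])+.045*0
print("drawer front, box coords mm (shut -45):",(w@np.c_[ex,ey]*1000).round(1))
a=cv2.imread("pics/top0.png");b=cv2.imread("pics/top3.png")
cv2.imwrite("pics/cmp.png",np.hstack([cv2.resize(i[100:340,110:500],None,fx=1,fy=1) for i in(a,b)]))
E
```

```text
drawer front, box coords mm (shut -45): [[-104.3 -135.5]
 [-107.8   -3.8]
 [-110.2  130.3]]
```

View pics/cmp.png

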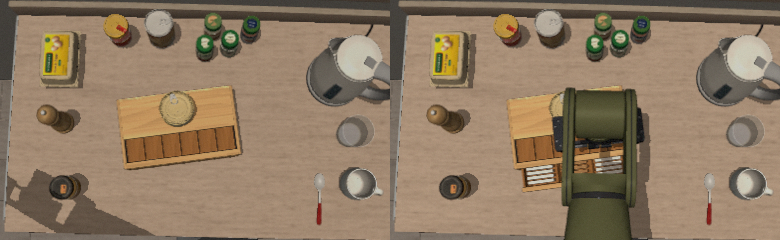

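```bash
python3 -m inch '[[[0,0,0,0,0,0,0],[0,0,0,0,0,0,0],[0,0,0,0,0,0,0]]]'; python3 -c "
from station import robot
print(robot.finish_job())"
```

```text
time_s: 9.7
tcp_pos: [0.4619, 0.0578, 0.2147]
tool_rot: [-0.069, 0.998, 0.003, -0.014]
ft_force: [-0.6, -0.9, -0.9]
finger_gap: 0.0007
the job is handed in; nothing more can be done
None
```

The drawer is open, and I handed the job in at 9.7 s. I felt along the inlays from the left with shut fingertips. The first four were rigid at z ≈ 83 mm. The fifth gave way at about 3 N, so I pressed it to its stop (z ≈ 77 mm, 16 N), held it there 0.8 s and lifted straight off.

**Last checks:**
- **Drawer:** its front measured about 62 mm out from the box's nominal front line. That is its full 60 mm within the measuring error; the readings ran from 59 to 65 mm across its width.
- **Things around the box:** the mug, glass, teaspoon, mill and jar look unmoved when the top pictures from before and after are compared.
- **Tin:** the arm partly hides it in the last top view. In the wrist and scene views it stands on the rear of the box, but I did not measure its position again.
- **Hand:** it was about 0.13 m above the inlays at the end, with contact force within noise. In the last hold rows it sagged about 13 mm, still well clear of everything.
- **Force:** the highest reading at the end of any move was about 28 N in total, on the rigid fourth inlay (25 N of it straight down). Forces during a move were not logged.

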